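Press the chuck onto the carving post and hold it for locking

TASK

Lift the blackened lathe chuck off the bench, turn it so that the flat of its D-shaped bore lines up with the flat on the upright spindle nose of the carving post, and push it down over the nose against the spring ring until it is fully home on the shoulder. Finish still gripping the chuck and pressing it home, because the bayonet lock will be turned by hand while you hold it there: do not let go. Leave the collet, the bone blank, the tool rest and the magnifier where they are.

Things in the scene. Friction and masses are not known exactly. Their poses are not given: they have to be found in the camera images.
- chuck_mid (a point): The chuck: blackened-steel three-jaw lathe chuck, about 0.6 kg, loose, standing upright, 66 mm tall. Point on its axis half-way up, 33 mm above its underside; z up through the jaws, x square to its flats. Grip the round body, 50 mm in diameter, 9 to 50 mm above the underside; above it three jaws (within that diameter), below it the wider back plate.
- chuck: The same chuck; origin at the centre of its underside, axes as chuck_mid. Back plate 9 mm thick, 68 mm in diameter, one side milled flat 25.5 mm from the axis towards +x (seen from above as a straight edge). D-shaped bore in the underside, 30 mm deep for the nose, 26 mm in diameter, its flat also towards +x, 8.9 mm from the axis; mouth chamfered 1.5 mm.
- nose_seat (a point): Top of the grey carving post (fixed): point on the axis of its upright steel D-shaped nose, at the fixed shoulder where the chuck's underside finally sits, 100 mm above the bench; z up. Nose 24 mm in diameter, rising 24 mm above this point, top chamfered 3 mm, its flat towards +x, 8 mm from the axis. It does not turn. Chuck home: chuck_mid 33 mm above this point, x axes pointing the same way.
- post: The same post, fixed to the bench; origin on the bench, axes as nose_seat. Round base 96 mm in diameter, column 44 mm, head 62 mm in diameter up to 86 mm above the bench. A locking lever reaches 79 mm out to -x and an index plunger 49 mm to +y, both 60 to 90 mm above the bench.
- spring_ring (a joint): Steel ring round the shoulder, 55 mm in diameter, sliding straight down (m): 0 = up, its top 6 mm above the shoulder; 0.006 = flush with the shoulder, chuck fully home. Its spring pushes up with 9 N at 0 and 17 N at 0.006, more than the chuck weighs: the chuck rises again unless it is pressed down with about 10 to 13 N.
- collet: Bystander: spare brass collet, 27 mm in diameter and 45 mm tall, standing on end; origin at the centre of its underside.
- blank: Bystander: squared bone spindle blank, 18 x 110 x 18 mm, lying along its y axis; origin at the centre of its underside.
- tool_rest: Bystander: red lacquered tool rest lying flat, bar 140 mm along y and 24 mm along x, with a steel stem 16 mm thick reaching 73 mm to -x, 16 mm high; origin on the bench in the middle of the bar's -x edge.
- magnifier: Bystander: brass-rimmed glass magnifier lying flat, lens rim 76 mm in diameter and 9 mm high, handle reaching 135 mm to -y, 18 mm thick; origin on the bench under the lens centre.
Things that resemble listed ones, but are neither listed nor needed, are in the scene too. Leave any blue look-alike of the post alone. What is meant by the chuck is not green, and is the smaller of those in its own colour.

How it is judged:
By the outcome, as a careful person would: the job done as asked, in the order asked, and still so for the second after the job is handed in, while the arm keeps its last pose, push and grip.
It also fails if it takes over 43 s, if anything falls off the work surface, if the arm or the gripper's body presses on something with over 40 N, if the wrist force passes 120 N, or if a joint passes its speed limit or range.

ROBOT

A 7-joint arm with a two-finger parallel gripper is mounted at the origin on the work surface. World frame = base frame: x ahead of the robot, y to its left, z up, the work surface at z = 0. Lengths are in m, angles in rad, forces in N, time in s.
With the tool pointing down it reaches from about 0.425 to 0.875 m from the base axis. Payload 4.7 kg.
Tool frame: the origin (TCP) lies at the very end of the fingers, on their centre line; the grasp point (between the pads) lies 19 mm behind it (grip_point_offset is the distance from the TCP to the grasp point, in m); x points along the fingers, z is the direction in which the jaws open and shut, and the axes are right-handed (so a half turn about x gives the same grasp; the last joint's range is limited). The gripper opens to 87 mm and grips with 3 to 60 N. Pads are 19 mm wide; open, the fingers measure 117 mm over their backs; the gripper's body (75 mm by 190 mm) begins 51 mm behind the grasp point.
Start: joints at [1.143, 0.321, -0.07, 1.45, 0.023, 1.371, -0.057], TCP at [0.278, -0.588, 0.223] pointing down, gripper open.
Joint ranges: [-2.86, 2.86], [-0.3, 2.09], [-1.38, 1.24], [0.06, 2.45], [-1.56, 4.7], [0.09, 2.05], [-2.69, 2.69]. Speed limits (rad/s): [2.57, 2.57, 3.14, 3.14, 3.14, 3.14, 3.14].

INTERFACE

Orientations are given as a rotation vector (axis times angle).
In Python, from bench import get_state, get_image, calibration, close_job, grip_point_offset gives the robot as it stands.
- The arm moves only by the tool play_rows, never from a script. Its argument "targets" is a list of rows, each an object with "claw": the closure, from 0 (fully open) to 1 (shut); "linear": the shift along the tool's x, y, z as a fraction of full scale, a list of three; "rotation": the turn, a rotation vector about the tool's x, y, z as a fraction of full scale, a list of three. In form: [{"claw": claw, "linear": [x, y, z], "rotation": [wx, wy, wz]}, ...]. A call has 1 to 10 rows; each row shifts and turns the pose as measured when the row begins, along the tool's axes as they then stand; what a row does not reach is not made up. Full scale, the value 1, is 2.5 cm for a shift and 90 degrees for a turn. A row lasts 1/12 s, in which the tool goes at most 41.7 mm and 7.16 degrees, less where a joint would pass 70% of its speed; a pose out of reach is approached as far as the arm can. A call with a number of a shift or a turn outside -1 to 1 is refused whole. A call with a gripper value outside its range is refused whole. The fingers move at their own pace and stop on an object; "newtons" is the grip in N (left out, the last holds). Time passes only in rows, so rows that do not move let the fingers close. It gives the time, the measured TCP pose, the force and the opening at its end, in the units of the state.
- get_state(): the state, without advancing time (a new reading comes with each control period).
- get_image(name): name is "scene" or "top" or "wrist"; returns the picture (400x640x3 uint8, blue, green, red); there is no depth.
- calibration(name): a dict with "fx", "fy", "cx", "cy" (pixels), "rvec" (rotation vector, rad) and "tvec" (3), from world to camera coordinates, as OpenCV has them; the wrist camera has in their place "hand_eye" (4x4, takes a point from camera to tool coordinates, whose origin is the TCP and whose axes are the tool frame's). Camera axes: x right, y down, z forward; pixel columns grow to the right and rows downward; lengths in m; the calibration is good to about 2 mm. A picture is of the moment at which its call begins: read the wrist's pose just before it. calibration takes no time and is no camera call.
- close_job(): hands the job in, once; it reports no verdict.
The state is a dict: "time": time; "joint_positions": joint angles; "qd": joint speeds; "joint_torque": joint torques, N m; "position": TCP position; "tool_rot": TCP orientation; "ft_force": force on the tool from outside, world axes, zero at the start; "torque": the same for the moment, N m; "grip_width": opening from 0.0 (shut) to 1.0 (fully open).
Only numpy, scipy, OpenCV 4.12 (cv2) and the standard library are available. Lean on these libraries where they do the work, as an engineer would, in place of code of your own. Each camera call takes 0.05 s, during which the arm holds its last target. There are 200 camera calls.

## Working session

There is one attempt and no reset: what is moved stays moved. The work goes in short steps, Python scripts to look and compute and a tool call to move; the robot and the scene stay as the last step left them, time stands still between calls to the robot, and variables do not carry over. Pictures are saved under pics/ and viewed, about 8 in all and at most 12, crops included, and the job is handed in when it is done.

Besides the shell and the picture viewer there is one more tool, called after "Emit:" by a JSON object that holds its "method" and its "body", one argument or row to a line. play_rows: Moves the arm, as the interface text tells. Shift numbers are shares of 2.5 cm and turn numbers shares of 90 degrees, none past 1 either way. Its arguments: {"type":"object","properties":{"targets":{"type":"array"},"newtons":{"type":"number"}},"required":["targets"]}

```bash
mkdir -p pics; python3 - <<'E'
from bench import *
import cv2
for n in("scene","top"):
    cv2.imwrite(f"pics/{n}0.png",get_image(n)); print(n,calibration(n))
print(calibration("wrist"),grip_point_offset); print(get_state())
E
```

```text
scene {'fx': 416.555597351377, 'fy': 416.555597351377, 'cx': 321.6976099523262, 'cy': 195.06926046232118, 'rvec': array([ 2.29035207,  0.76508416, -0.29063477]), 'tvec': array([-0.4381964 , -0.19957385,  1.27321096])}
top {'fx': 492.8682865386918, 'fy': 492.8682865386918, 'cx': 318.1476603471866, 'cy': 204.00665091765973, 'rvec': array([ 2.16017725, -2.13074002,  0.1199818 ]), 'tvec': array([-0.02318328,  0.57540054,  1.2144789 ])}
{'fx': 303.5990938194911, 'fy': 303.5990938194911, 'cx': 322.03606967938833, 'cy': 198.05550405258484, 'hand_eye': array([[ 5.94759462e-04, -2.67462428e-01,  9.63568107e-01,
        -1.62792054e-01],
       [-1.43017105e-03, -9.63567519e-01, -2.67461382e-01,
         7.42005209e-02],
       [ 9.99998800e-01, -1.21899202e-03, -9.55607920e-04,
        -1.91016817e-03],
       [ 0.00000000e+00,  0.00000000e+00,  0.00000000e+00,
         1.00000000e+00]])} 0.0187
{'time': 0.1, 'joint_positions': array([ 1.1430995 ,  0.32178498, -0.07008183,  1.45157029,  0.02256822,
        1.37080688, -0.05690291]), 'qd': array([ 0.00413979, -0.00053563,  0.0007672 , -0.00321829,  0.00098401,
        0.00099192, -0.00046236]), 'joint_torque': array([ 2.07746398e-04, -4.92571306e+01, -4.05570958e-01, -3.13399494e+01,
       -6.40958687e-02,  3.95212602e-02,  7.89735577e-05]), 'position': array([ 0.27766388, -0.58714712,  0.22153873]), 'tool_rot': array([ 0.87884111,  1.38798075, -0.87736513]), 'ft_force': array([ 0.39330026, -0.28120003,  0.14571361]), 'torque': array([ 0.00376059, -0.02089764, -0.01339158]), 'grip_width': 1.0006882994861275}
```

View pics/scene0.png

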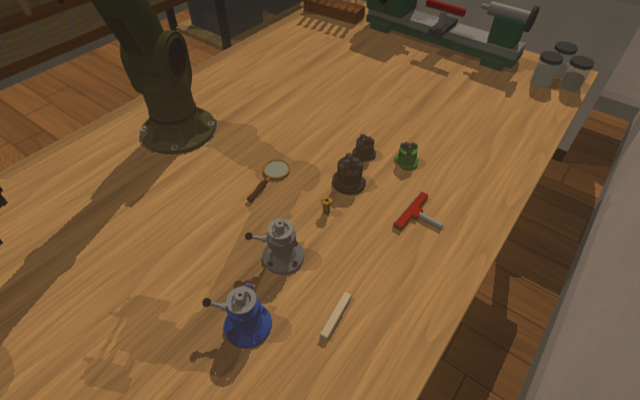

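View pics/top0.png

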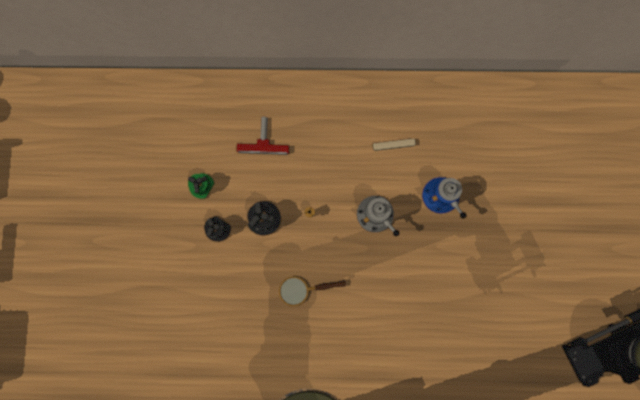

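The scene view shows the small dark chuck at (365,147), with the bigger one at (349,175) and a green one at (407,155). The grey post is at (282,245). In the top view the chuck is at (217,229), and the post's base is at (375,213) with its nose at (378,207).

```bash
cat > h.py <<'E'
import numpy as np, cv2
from bench import *
from scipy.spatial.transform import Rotation as R
def cam(name, st=None):
    c=calibration(name); K=np.array([[c['fx'],0,c['cx']],[0,c['fy'],c['cy']],[0,0,1.]])
    if name=="wrist":
        T=np.eye(4); T[:3,:3]=R.from_rotvec(st['tool_rot']).as_matrix(); T[:3,3]=st['position']
        W=T@c['hand_eye']; Rm=W[:3,:3].T; t=-Rm@W[:3,3]
    else: Rm=R.from_rotvec(c['rvec']).as_matrix(); t=np.array(c['tvec'])
    return K,Rm,t
def unproj(C,uv,z):
    K,Rm,t=C; d=Rm.T@np.linalg.inv(K)@np.array([uv[0],uv[1],1.]); o=-Rm.T@t
    return o+d*(z-o[2])/d[2]
def proj(C,P):
    K,Rm,t=C; q=(np.atleast_2d(P)@Rm.T+t)@K.T; return q[:,:2]/q[:,2:]
E
python3 - <<'E'
from h import *
np.set_printoptions(precision=4,suppress=True)
C=cam("top")
for n,uv,z in [("chuck",(217,229),.03),("big",(264,218),.04),("green",(201,186),.03),("nose",(378.5,207),.124),("lever end",(396,233),.075),("collet",(310,211),.03),("blue",(450,187),.12),("magn",(294,291),0),("blank",(394,144),0.01),("rest",(263,149),.01)]: print(n,unproj(C,uv,z))
im=cv2.imread("pics/top0.png")
a=cv2.resize(im[205:255,185:285],None,fx=7.5,fy=7.5,interpolation=cv2.INTER_CUBIC)[:290]
a=cv2.resize(im[208:248,190:245],None,fx=7,fy=7,interpolation=cv2.INTER_CUBIC)
b=cv2.resize(im[190:245,350:405],None,fx=7,fy=7,interpolation=cv2.INTER_CUBIC)
a=cv2.convertScaleAbs(a,alpha=2.0,beta=20)
o=np.zeros((385,780,3),np.uint8);o[:280,:385]=a;o[:,390:775]=b
cv2.imwrite("pics/crop1.png",o)
s=get_state();print(R.from_rotvec(s['tool_rot']).as_matrix())
E
```

```text
chuck [0.5092 0.2416 0.03  ]
big [0.5379 0.1211 0.04  ]
green [0.6196 0.2876 0.03  ]
nose [ 0.559  -0.1592  0.124 ]
lever end [ 0.5019 -0.2068  0.075 ]
collet [0.5584 0.0054 0.03  ]
blue [ 0.6094 -0.3288  0.12  ]
magn [0.3553 0.0439 0.    ]
blank [ 0.7409 -0.2119  0.01  ]
rest [0.7238 0.133  0.01  ]
[[-0.0008  0.904   0.4276]
 [ 0.0016  0.4276 -0.904 ]
 [-1.     -0.0001 -0.0018]]
```

View pics/crop1.png

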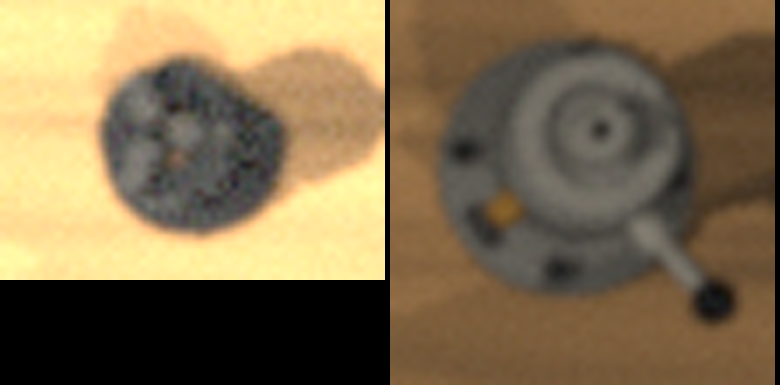

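The crop shows the chuck's flat facing up and right, about -35° world yaw. The post's lever points down and right, which puts the post's +x at about +40°. I'll look at the post with the wrist camera on the way to the chuck.

Emit:
{"method": "play_rows", "body": {
  "targets": [
    {"claw":0,"linear":[-0.05,0.87,-0.53],"rotation":[0,0,0]},
    {"claw":0,"linear":[-0.05,0.87,-0.53],"rotation":[0,0,0]},
    {"claw":0,"linear":[-0.05,0.87,-0.53],"rotation":[0,0,0]},
    {"claw":0,"linear":[-0.05,0.87,-0.53],"rotation":[0,0,0]},
    {"claw":0,"linear":[-0.05,0.87,-0.53],"rotation":[0,0,0]},
    {"claw":0,"linear":[-0.05,0.87,-0.53],"rotation":[0,0,0]},
    {"claw":0,"linear":[-0.05,0.87,-0.53],"rotation":[0,0,0]},
    {"claw":0,"linear":[-0.05,0.87,-0.53],"rotation":[0,0,0]},
    {"claw":0,"linear":[-0.05,0.87,-0.53],"rotation":[0,0,0]},
    {"claw":0,"linear":[-0.05,0.87,-0.53],"rotation":[0,0,0]}
  ]
}}

```text
time: 0.93
position: [0.4149, -0.3703, 0.2269]
tool_rot: [0.891, 1.396, -0.892]
ft_force: [-1.0, -0.7, 0.1]
grip_width: 1.0
```

Emit:
{"method": "play_rows", "body": {
  "targets": [
    {"claw":0,"linear":[-0.05,0.87,-0.53],"rotation":[0,0,0]},
    {"claw":0,"linear":[-0.05,0.87,-0.53],"rotation":[0,0,0]},
    {"claw":0,"linear":[-0.05,0.87,-0.53],"rotation":[0,0,0]},
    {"claw":0,"linear":[-0.05,0.87,-0.53],"rotation":[0,0,0]},
    {"claw":0,"linear":[-0.05,0.87,-0.53],"rotation":[0,0,0]},
    {"claw":0,"linear":[-0.05,0.87,-0.53],"rotation":[0,0,0]},
    {"claw":0,"linear":[-0.05,0.87,-0.53],"rotation":[0,0,0]},
    {"claw":0,"linear":[-0.05,0.87,-0.53],"rotation":[0,0,0]},
    {"claw":0,"linear":[-0.05,0.6,-0.4],"rotation":[0,0,0]},
    {"claw":0,"linear":[0,0,0],"rotation":[0,0,0]}
  ]
}}

```text
time: 1.77
position: [0.5443, -0.1685, 0.2346]
tool_rot: [0.888, 1.406, -0.884]
ft_force: [0.4, -0.8, 0.2]
grip_width: 0.999
```

```bash
python3 - <<'E'
from h import *
import pickle
s=get_state(); im=get_image("wrist"); pickle.dump(s,open("w1.pkl","wb"))
print(s['position'],R.from_rotvec(s['tool_rot']).as_matrix(), abs(s['qd']).max())
cv2.imwrite("pics/w1.png",im)
print(proj(cam("wrist",s),[[.559,-.159,.124],[.559,-.159,.1]]))
E
```

```text
[ 0.54427579 -0.16848486  0.23458406] [[-0.01699977  0.90682376  0.42116704]
 [ 0.01358715  0.42139853 -0.90677377]
 [-0.99976317 -0.00969249 -0.01948482]] 0.0239896274766216
[[324.14344864 176.94231691]
 [324.46791675 171.864217  ]]
```

View pics/w1.png

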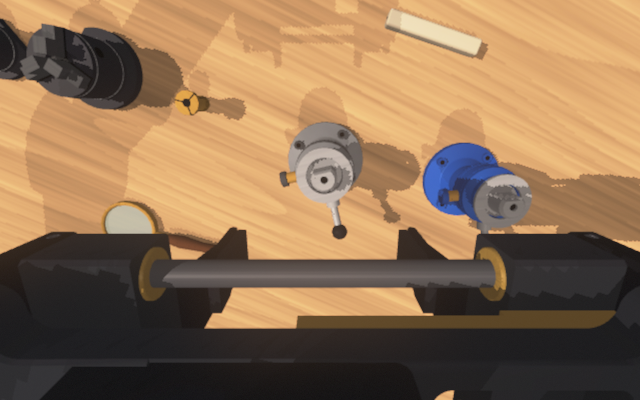

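The wrist view shows the grey post with its nose near (324,179), lever ball at (340,232) and plunger at (287,179). I'll zoom in to see the D.

```bash
python3 - <<'E'
from h import *
im=cv2.imread("pics/w1.png")
a=cv2.resize(im[115:245,270:380],None,fx=4.6,fy=4.6,interpolation=cv2.INTER_CUBIC)
b=cv2.resize(im[155:205,300:350],None,fx=6,fy=6,interpolation=cv2.INTER_CUBIC); b=cv2.convertScaleAbs(b,alpha=1.2)
o=np.zeros((598,810,3),np.uint8)[:, :800]; o[:,:506]=a[:598]; o[:290,510:800]=b[:290,:290]
cv2.imwrite("pics/w1c.png",o)
E
```

```text
(no output)
```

View pics/w1c.png

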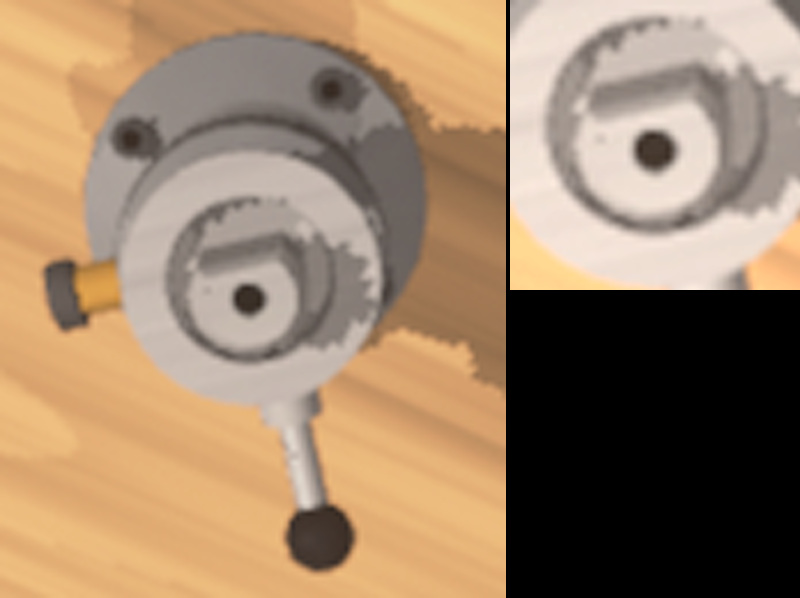

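```bash
python3 - <<'E'
from h import *
import pickle
s=pickle.load(open("w1.pkl","rb")); C=cam("wrist",s)
f=lambda u,v:(270+(u+.5)/4.6-.5,115+(v+.5)/4.6-.5)
n=unproj(C,f(248,299),.124); print("nose",n)
for z in(.07,.08,.085):
  b=unproj(C,f(320,537),z); d=n-b; print(z,b,np.hypot(*d[:2]),np.degrees(np.arctan2(d[1],d[0])))
for z in(.07,.075,.085):
  b=unproj(C,f(55,293),z); d=b-n; print('pl',z,np.hypot(*d[:2]),np.degrees(np.arctan2(d[1],d[0]))-90)
g=lambda u,v:(300+(u-510+.5)/6-.5,155+(v+.5)/6-.5)
a,b=unproj(C,g(595,115),.124),unproj(C,g(700,90),.124);d=b-a
print("flat yaw",np.degrees(np.arctan2(d[1],d[0]))+90)
# top camera check with lever
T=cam("top");n2=unproj(T,(350+(600.5-390)/7-.5,190+128.5/7-.5),.124);b=unproj(T,(350+(714.5-390)/7-.5,190+300.5/7-.5),.078);d=n2-b;print(n2,np.hypot(*d[:2]),np.degrees(np.arctan2(d[1],d[0])))
E
```

```text
nose [ 0.55649228 -0.15953642  0.124     ]
0.07 [ 0.49743649 -0.20597881  0.07      ] 0.07512977196901527 38.18205998050761
0.08 [ 0.50098968 -0.2038881   0.08      ] 0.07104653985204533 38.6280710582877
0.085 [ 0.50276627 -0.20284275  0.085     ] 0.06900668149250333 38.87086256565129
pl 0.07 0.04829140310881588 37.75581727365764
pl 0.075 0.04729076421921337 36.67180860115457
pl 0.085 0.04534360147254193 34.36236021322097
flat yaw 38.63289892139295
[ 0.5570066  -0.16176157  0.124     ] 0.0698337678904997 39.38546713645088
```

Emit:
{"method": "play_rows", "body": {
  "targets": [
    {"claw":0,"linear":[0,0.33,-0.91],"rotation":[0,0,0]},
    {"claw":0,"linear":[0,0.33,-0.91],"rotation":[0,0,0]},
    {"claw":0,"linear":[0,0.33,-0.91],"rotation":[0,0,0]},
    {"claw":0,"linear":[0,0.33,-0.91],"rotation":[0,0,0]},
    {"claw":0,"linear":[0,0.33,-0.91],"rotation":[0,0,0]},
    {"claw":0,"linear":[0,0.33,-0.91],"rotation":[0,0,0]},
    {"claw":0,"linear":[0,0.33,-0.91],"rotation":[0,0,0]},
    {"claw":0,"linear":[0,0.33,-0.91],"rotation":[0,0,0]},
    {"claw":0,"linear":[0,0.33,-0.91],"rotation":[0,0,0]},
    {"claw":0,"linear":[0,0.33,-0.91],"rotation":[0,0,0]}
  ]
}}

```text
time: 2.65
position: [0.5188, 0.0526, 0.2315]
tool_rot: [0.903, 1.396, -0.928]
ft_force: [0.5, 0.5, -0.9]
grip_width: 0.998
```

Emit:
{"method": "play_rows", "body": {
  "targets": [
    {"claw":0,"linear":[0,0.33,-0.91],"rotation":[0,0,0]},
    {"claw":0,"linear":[0,0.33,-0.91],"rotation":[0,0,0]},
    {"claw":0,"linear":[0,0.33,-0.91],"rotation":[0,0,0]},
    {"claw":0,"linear":[0,0.33,-0.91],"rotation":[0,0,0]},
    {"claw":0,"linear":[0,0.33,-0.91],"rotation":[0,0,0]},
    {"claw":0,"linear":[0,0.33,-0.91],"rotation":[0,0,0]},
    {"claw":0,"linear":[0,0,0],"rotation":[-0.078,0,0]},
    {"claw":0,"linear":[0,0,0],"rotation":[-0.078,0,0]},
    {"claw":0,"linear":[0,0,0],"rotation":[-0.078,0,0]},
    {"claw":0,"linear":[0,0,0],"rotation":[-0.078,0,0]}
  ]
}}

```text
time: 3.48
position: [0.5115, 0.1902, 0.2279]
tool_rot: [0.526, 1.53, -0.557]
ft_force: [-0.1, -0.3, 0.1]
grip_width: 0.998
```

Emit:
{"method": "play_rows", "body": {
  "targets": [
    {"claw":0,"linear":[0,0,0],"rotation":[-0.078,0,0]},
    {"claw":0,"linear":[0,0,0],"rotation":[-0.078,0,0]},
    {"claw":0,"linear":[0,0,0],"rotation":[-0.078,0,0]},
    {"claw":0,"linear":[0,0,0],"rotation":[-0.078,0,0]},
    {"claw":0,"linear":[0,0,0],"rotation":[-0.078,0,0]},
    {"claw":0,"linear":[0,0,0],"rotation":[0,0,0]}
  ]
}}

```text
time: 3.98
position: [0.5134, 0.1763, 0.225]
tool_rot: [0.036, 1.605, -0.066]
ft_force: [-0.6, 0.0, 0.1]
grip_width: 1.003
```

```bash
python3 - <<'E'
from h import *
import pickle
s=get_state(); im=get_image("wrist"); pickle.dump(s,open("w2.pkl","wb"))
print(s['time'],s['position'],R.from_rotvec(s['tool_rot']).as_matrix(), abs(s['qd']).max())
p=proj(cam("wrist",s),[[.509,.242,.0]])[0]; print(p)
u,v=int(p[0]),int(p[1]); v0=max(v-90,0)
cv2.imwrite("pics/w2.png",cv2.resize(im[v0:v0+150,u-100:u+100],None,fx=4,fy=4,interpolation=cv2.INTER_CUBIC)); print(u-100,v0)
E
```

```text
3.9833 [0.51341278 0.17625624 0.22495109] [[-0.03590221  0.06444522  0.99727521]
 [-0.01758007  0.99772341 -0.06510707]
 [-0.99920067 -0.01986965 -0.03468753]] 0.10455184985616607
[321.44278937 118.61750213]
221 28
```

View pics/w2.png

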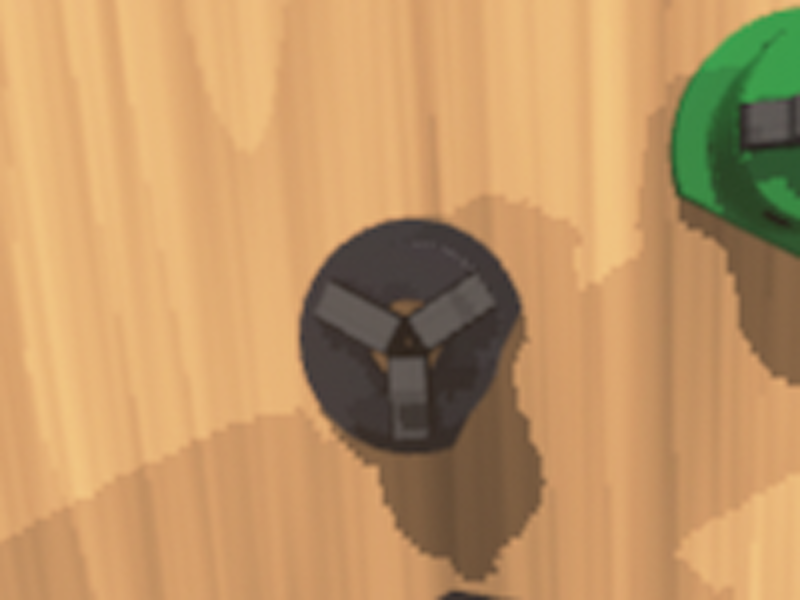

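The chuck sits upright with its plate's flat running from crop (520,325) to (455,443), which faces right and down. I'll fit its silhouette.

```bash
cat > fit.py <<'E'
from h import *
import pickle
from scipy.optimize import minimize
s=pickle.load(open("w2.pkl","rb")); C=cam("wrist",s)
big=cv2.imread("pics/w2.png"); v=big.max(2)
sub=big[150:500,250:560]; m=((sub.max(2)<95)&(sub.max(2).astype(int)-sub.min(2)<40)).astype(np.uint8)
m=cv2.morphologyEx(m,cv2.MORPH_CLOSE,np.ones((41,41),np.uint8)); m=cv2.morphologyEx(m,cv2.MORPH_OPEN,np.ones((15,15),np.uint8))
n,l,st,_=cv2.connectedComponentsWithStats(m); k=1+st[1:,4].argmax(); m=(l==k).astype(np.uint8); print(st[k])
a=np.linspace(0,2*np.pi,120)
def mask(p):
    c,s_=np.cos(p[2]),np.sin(p[2]); out=np.zeros_like(m)
    def add(r,zs,flat):
        x,y=r*np.cos(a),r*np.sin(a)
        if flat: x=np.minimum(x,.0255)
        P=np.vstack([np.c_[p[0]+c*x-s_*y,p[1]+s_*x+c*y,np.full(120,z)] for z in zs])
        q=(proj(C,P)-[221,28]+.5)*4-.5-[250,150]
        cv2.fillConvexPoly(out,cv2.convexHull((q*16).astype(np.int32)),1,shift=4)
    add(.034,(0,.009),1); add(.025,(.009,.05),0); return out
f=lambda p:-(mask(p)&m).sum()/(mask(p)|m).sum()
best=min((minimize(f,[.509,.242,np.radians(y)],method="Nelder-Mead",options=dict(initial_simplex=[[.509,.242,np.radians(y)],[.515,.242,np.radians(y)],[.509,.248,np.radians(y)],[.509,.242,np.radians(y+15)]],xatol=1e-5)) for y in(-50,-30,-10)),key=lambda r:r.fun)
print(best.x,np.degrees(best.x[2]),best.fun)
g=lambda u,v:(221+(u+.5)/4-.5,28+(v+.5)/4-.5)
A,B=unproj(C,g(520,325),.009),unproj(C,g(455,443),.009); d=A-B
print("flat yaw",np.degrees(np.arctan2(d[1],d[0]))-90,np.hypot(*d[:2])); yw=np.arctan2(d[1],d[0])-np.pi/2
print("centre from flat",(A+B)[:2]/2-.0255*np.array([np.cos(yw),np.sin(yw)]),"jaws",unproj(C,g(407,340),.06))
E
python3 fit.py
```

```text
[   52    71   217   233 38352]
[0.52667634 0.22493529 1.92066892] 110.0462229343914 325396790857462.3
flat yaw -32.438970179055715 0.0394604762786577
centre from flat [0.51264403 0.24823073] jaws [0.51270536 0.24983361 0.06      ]fit.py:19: RuntimeWarning: overflow encountered in scalar negative
  f=lambda p:-(mask(p)&m).sum()/(mask(p)|m).sum()
```

```bash
sed -i 's/f=lambda p:-(mask(p)&m).sum()\//f=lambda p:-float((mask(p)\&m).sum())\//' fit.py; python3 fit.py
```

```text
[   52    71   217   233 38352]
[ 0.51227527  0.24858972 -0.51578451] -29.55227560459628 -0.9660931556540796
flat yaw -32.438970179055715 0.0394604762786577
centre from flat [0.51264403 0.24823073] jaws [0.51270536 0.24983361 0.06      ]
```

```bash
cat > plan.py <<'E'
from h import *
def plan(pos,phi):
    s=get_state(); M=R.from_rotvec(s['tool_rot']); c,q=np.cos(np.radians(phi)),np.sin(np.radians(phi))
    z=np.array([c,q,0]);x=np.array([0,0,-1.]);T=R.from_matrix(np.c_[x,np.cross(z,x),z])
    print("t",s['time'],"pos",s['position'].round(4),"F",s['ft_force'].round(1),"w",round(s['grip_width']*87,1))
    print("lin total/2.5cm",(M.inv().apply(np.array(pos)-s['position'])/.025).round(2),"rot total/90",((M.inv()*T).as_rotvec()/(np.pi/2)).round(3))
    m=M.as_matrix(); print("phi",np.degrees(np.arctan2(m[1,2],m[0,2])).round(2),"toolx",m[:,0].round(4))
if __name__=="__main__":
    import sys; a=list(map(float,sys.argv[1:])); plan(a[:3],a[3])
E
python3 plan.py .5125 .2487 .15 0
python3 - <<'E'
from h import *
import pickle
C=cam("wrist",pickle.load(open("w2.pkl","rb")))
g=lambda u,v:(221+(u+.5)/4-.5,28+(v+.5)/4-.5)
for i,o,k in[((407,355),(409,437),-60),((392,340),(322,300),180),((420,335),(485,292),60)]:
    d=unproj(C,g(*o),.066)-unproj(C,g(*i),.066); print((np.degrees(np.arctan2(d[1],d[0]))-k+180)%360-180)
E
```

```text
t 4.0333 pos [0.5136 0.1759 0.2249] F [-0.1 -0.5 -0.6] w 87.0
lin total/2.5cm [ 2.94  2.96 -0.15] rot total/90 [-0.045 -0.022  0.012]
phi -4.07 toolx [-0.0359 -0.0179 -0.9992]
-32.35059013697264
-32.62741131120896
-31.28534639417066
```

Emit:
{"method": "play_rows", "body": {
  "targets": [
    {"claw":0,"linear":[0,0.6,-0.03],"rotation":[-0.022,-0.011,0.006]},
    {"claw":0,"linear":[0,0.6,-0.03],"rotation":[-0.022,-0.011,0.006]},
    {"claw":0,"linear":[0.5,0.6,-0.03],"rotation":[0,0,0]},
    {"claw":0,"linear":[0.6,0.6,-0.03],"rotation":[0,0,0]},
    {"claw":0,"linear":[0.6,0.6,-0.03],"rotation":[0,0,0]},
    {"claw":0,"linear":[0.6,0,0],"rotation":[0,0,0]},
    {"claw":0,"linear":[0.5,0,0],"rotation":[0,0,0]},
    {"claw":0,"linear":[0,0,0],"rotation":[0,0,0]}
  ]
}}

```text
time: 4.7
position: [0.5112, 0.2621, 0.1534]
tool_rot: [0.007, 1.559, 0.005]
ft_force: [-0.2, -1.2, 0.4]
grip_width: 1.0
```

```bash
python3 plan.py .5125 .2487 .015 0
```

```text
t 4.7 pos [0.5112 0.2621 0.1534] F [-0.2 -1.2  0.4] w 87.0
lin total/2.5cm [ 5.53 -0.58 -0.01] rot total/90 [-0.001  0.008 -0.005]
phi -0.11 toolx [ 0.0118  0.0076 -0.9999]
```

Emit:
{"method": "play_rows", "body": {
  "targets": [
    {"claw":0,"linear":[0.4,-0.3,0],"rotation":[0,0.004,-0.003]},
    {"claw":0,"linear":[0.7,-0.3,0],"rotation":[0,0.004,-0.003]},
    {"claw":0,"linear":[0.7,0,0],"rotation":[0,0,0]},
    {"claw":0,"linear":[0.5,0,0],"rotation":[0,0,0]},
    {"claw":0,"linear":[0,0,0],"rotation":[0,0,0]},
    {"claw":0,"linear":[0,0,0],"rotation":[0,0,0]}
  ]
}}

```text
time: 5.2
position: [0.5118, 0.2493, 0.0954]
tool_rot: [-0.001, 1.567, 0.001]
ft_force: [-0.1, 0.3, 0.4]
grip_width: 1.0
```

```bash
python3 plan.py .5125 .2487 .015 0
```

```text
t 5.2 pos [0.5118 0.2493 0.0954] F [-0.1  0.3  0.4] w 87.0
lin total/2.5cm [ 3.22 -0.02  0.01] rot total/90 [0.001 0.003 0.   ]
phi 0.05 toolx [ 3.9e-03 -2.0e-04 -1.0e+00]
```

Emit:
{"method": "play_rows", "body": {
  "targets": [
    {"claw":0,"linear":[0.5,-0.02,0.02],"rotation":[0,0.003,0]},
    {"claw":0,"linear":[0.7,0,0],"rotation":[0,0,0]},
    {"claw":0,"linear":[0.7,0,0],"rotation":[0,0,0]},
    {"claw":0,"linear":[0.6,0,0],"rotation":[0,0,0]},
    {"claw":0,"linear":[0.4,0,0],"rotation":[0,0,0]},
    {"claw":0,"linear":[0.2,0,0],"rotation":[0,0,0]},
    {"claw":0,"linear":[0,0,0],"rotation":[0,0,0]},
    {"claw":0,"linear":[0,0,0],"rotation":[0,0,0]}
  ]
}}

```text
time: 5.87
position: [0.5176, 0.2504, 0.0177]
tool_rot: [0.003, 1.563, 0.002]
ft_force: [0.6, -0.1, 0.4]
grip_width: 1.002
```

```bash
python3 plan.py .5125 .2487 .015 0; python3 - <<'E'
from h import *
cv2.imwrite("pics/w3.png",get_image("wrist"))
E
```

```text
t 5.8667 pos [0.5176 0.2504 0.0177] F [ 0.6 -0.1  0.4] w 87.2
lin total/2.5cm [ 0.11 -0.07 -0.21] rot total/90 [-0.001  0.005 -0.002]
phi -0.06 toolx [ 0.008   0.0032 -1.    ]
```

View pics/w3.png

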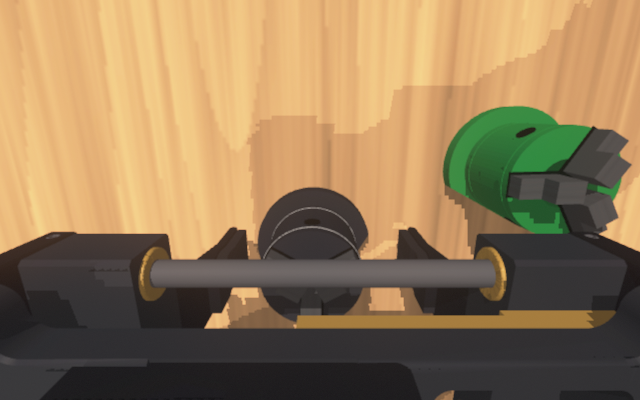

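The wrist view shows the open fingers on either side of the chuck, about 5 mm off centre in the jaw direction. I'll centre and close.

Emit:
{"method": "play_rows", "body": {
  "targets": [
    {"claw":0,"linear":[0.1,-0.07,-0.2],"rotation":[0,0.005,-0.002]},
    {"claw":0,"linear":[0,0,0],"rotation":[0,0,0]},
    {"claw":0,"linear":[0,0,0],"rotation":[0,0,0]}
  ]
}}

```text
time: 6.17
position: [0.5137, 0.2493, 0.0172]
tool_rot: [0.002, 1.568, -0.0]
ft_force: [-0.0, 0.3, 0.7]
grip_width: 0.999
```

```bash
python3 plan.py .5125 .2487 .015 0
```

```text
t 6.1667 pos [0.5137 0.2493 0.0172] F [-0.   0.3  0.7] w 86.9
lin total/2.5cm [ 0.09 -0.02 -0.05] rot total/90 [-0.001  0.002 -0.001]
phi -0.07 toolx [ 3.e-03  9.e-04 -1.e+00]
```

Emit:
{"method": "play_rows", "body": {
  "targets": [
    {"claw":1,"linear":[0,0,0],"rotation":[0,0,0]},
    {"claw":1,"linear":[0,0,0],"rotation":[0,0,0]},
    {"claw":1,"linear":[0,0,0],"rotation":[0,0,0]},
    {"claw":1,"linear":[0,0,0],"rotation":[0,0,0]},
    {"claw":1,"linear":[0,0,0],"rotation":[0,0,0]},
    {"claw":1,"linear":[0,0,0],"rotation":[0,0,0]},
    {"claw":1,"linear":[0,0,0],"rotation":[0,0,0]},
    {"claw":1,"linear":[0,0,0],"rotation":[0,0,0]}
  ],
  "newtons": 50
}}

```text
time: 6.83
position: [0.5132, 0.2496, 0.0186]
tool_rot: [0.001, 1.568, -0.001]
ft_force: [1.4, -0.3, 0.5]
grip_width: 0.557
```

```bash
python3 plan.py .5125 .2487 .2 0
```

```text
t 6.8333 pos [0.5132 0.2496 0.0186] F [ 1.4 -0.3  0.5] w 48.5
lin total/2.5cm [-7.26 -0.03 -0.01] rot total/90 [-0.001  0.002 -0.   ]
phi -0.07 toolx [ 2.9e-03  5.0e-04 -1.0e+00]
```

Emit:
{"method": "play_rows", "body": {
  "targets": [
    {"claw":1,"linear":[-0.4,0,0],"rotation":[0,0,0]},
    {"claw":1,"linear":[-0.8,0,0],"rotation":[0,0,0]},
    {"claw":1,"linear":[-1,0,0],"rotation":[0,0,0]},
    {"claw":1,"linear":[-1,0,0],"rotation":[0,0,0]},
    {"claw":1,"linear":[-1,0,0],"rotation":[0,0,0]},
    {"claw":1,"linear":[-1,0,0],"rotation":[0,0,0]},
    {"claw":1,"linear":[-1,0,0],"rotation":[0,0,0]},
    {"claw":1,"linear":[-0.8,0,0],"rotation":[0,0,0]},
    {"claw":1,"linear":[-0.5,0,0],"rotation":[0,0,0]},
    {"claw":1,"linear":[0,0,0],"rotation":[0,0,0]}
  ]
}}

```text
time: 7.67
position: [0.506, 0.2447, 0.2071]
tool_rot: [-0.007, 1.586, -0.005]
ft_force: [0.6, 0.0, -5.7]
grip_width: 0.567
```

```bash
python3 plan.py .5566 -.160 .21 0
```

```text
t 7.6667 pos [0.506  0.2447 0.2071] F [ 0.6  0.  -5.7] w 49.4
lin total/2.5cm [ -0.03 -16.19   2.  ] rot total/90 [ 0.001 -0.01   0.005]
phi 0.07 toolx [-0.0153 -0.0071 -0.9999]
```

Emit:
{"method": "play_rows", "body": {
  "targets": [
    {"claw":1,"linear":[0,-0.5,0.1],"rotation":[0.001,-0.01,0.005]},
    {"claw":1,"linear":[0,-0.9,0.12],"rotation":[0,0,0]},
    {"claw":1,"linear":[0,-1,0.12],"rotation":[0,0,0]},
    {"claw":1,"linear":[0,-1,0.12],"rotation":[0,0,0]},
    {"claw":1,"linear":[0,-1,0.12],"rotation":[0,0,0]},
    {"claw":1,"linear":[0,-1,0.12],"rotation":[0,0,0]},
    {"claw":1,"linear":[0,-1,0.12],"rotation":[0,0,0]},
    {"claw":1,"linear":[0,-1,0.12],"rotation":[0,0,0]},
    {"claw":1,"linear":[0,-1,0.12],"rotation":[0,0,0]},
    {"claw":1,"linear":[0,-1,0.12],"rotation":[0,0,0]}
  ]
}}

```text
time: 8.5
position: [0.5266, 0.0082, 0.1934]
tool_rot: [-0.011, 1.588, 0.018]
ft_force: [0.7, 0.3, -6.7]
grip_width: 0.565
```

```bash
python3 plan.py .5566 -.160 .21 0
```

```text
t 8.5 pos [0.5266 0.0082 0.1934] F [ 0.7  0.3 -6.7] w 49.2
lin total/2.5cm [-0.71 -6.75  1.06] rot total/90 [ 0.012 -0.011 -0.003]
phi 1.08 toolx [-0.0176  0.0044 -0.9998]
```

Emit:
{"method": "play_rows", "body": {
  "targets": [
    {"claw":1,"linear":[-0.2,-0.95,0.15],"rotation":[0,-0.005,0]},
    {"claw":1,"linear":[-0.2,-0.95,0.15],"rotation":[0,-0.005,0]},
    {"claw":1,"linear":[-0.2,-0.95,0.15],"rotation":[0,0,0]},
    {"claw":1,"linear":[-0.2,-0.95,0.15],"rotation":[-0.04,0,0]},
    {"claw":1,"linear":[-0.15,-0.95,0.15],"rotation":[-0.078,0,0]},
    {"claw":1,"linear":[-0.1,-0.8,0.15],"rotation":[-0.078,0,0]},
    {"claw":1,"linear":[-0.05,-0.5,0.1],"rotation":[-0.078,0,0]},
    {"claw":1,"linear":[-0.05,0,0],"rotation":[-0.078,0,0]},
    {"claw":1,"linear":[-0.05,0,0],"rotation":[-0.078,0,0]},
    {"claw":1,"linear":[-0.05,0,0],"rotation":[-0.078,0,0]}
  ]
}}

```text
time: 9.33
position: [0.552, -0.1579, 0.2049]
tool_rot: [-0.639, 1.496, 0.669]
ft_force: [0.2, 0.5, -6.1]
grip_width: 0.562
```

```bash
python3 plan.py .5566 -.160 .18 70.6
```

```text
t 9.3333 pos [ 0.552  -0.1579  0.2049] F [ 0.2  0.5 -6.1] w 48.9
lin total/2.5cm [ 0.99 -0.22  0.08] rot total/90 [-0.253 -0.006 -0.019]
phi 47.8 toolx [-0.0305  0.0072 -0.9995]
```

Emit:
{"method": "play_rows", "body": {
  "targets": [
    {"claw":1,"linear":[0,-0.05,0.02],"rotation":[-0.075,-0.002,-0.006]},
    {"claw":1,"linear":[0,-0.05,0.02],"rotation":[-0.075,-0.002,-0.006]},
    {"claw":1,"linear":[0,-0.05,0.02],"rotation":[-0.06,-0.002,-0.006]},
    {"claw":1,"linear":[0,-0.05,0.02],"rotation":[-0.03,0,0]},
    {"claw":1,"linear":[0,0,0],"rotation":[0,0,0]},
    {"claw":1,"linear":[0,0,0],"rotation":[0,0,0]}
  ]
}}

```text
time: 9.83
position: [0.5507, -0.1586, 0.1936]
tool_rot: [-0.946, 1.36, 0.972]
ft_force: [-0.2, -0.2, -6.2]
grip_width: 0.561
```

```bash
python3 plan.py .5566 -.160 .18 70.6
```

```text
t 9.8333 pos [ 0.5507 -0.1586  0.1936] F [-0.2 -0.2 -6.2] w 48.8
lin total/2.5cm [ 0.54 -0.25  0.02] rot total/90 [ 0.001  0.001 -0.012]
phi 70.7 toolx [-0.0169  0.0069 -0.9998]
```

Emit:
{"method": "play_rows", "body": {
  "targets": [
    {"claw":1,"linear":[-0.05,-0.24,0.02],"rotation":[0,0,-0.012]},
    {"claw":1,"linear":[-0.1,0,0],"rotation":[0,0,0]},
    {"claw":1,"linear":[-0.1,0,0],"rotation":[0,0,0]}
  ]
}}

```text
time: 10.08
position: [0.5553, -0.1599, 0.1973]
tool_rot: [-0.953, 1.352, 0.958]
ft_force: [0.3, 1.1, -5.3]
grip_width: 0.565
```

```bash
python3 plan.py .5566 -.160 .118 70.6; python3 - <<'E'
from h import *
s=get_state();w=get_image("wrist");t=get_image("scene")
print(s['position'])
C=cam("scene");p=proj(C,[.557,-.16,.15])[0];print(p);u,v=map(int,p)
a=cv2.resize(t[v-50:v+50,u-40:u+40],None,fx=5,fy=5,interpolation=cv2.INTER_CUBIC)
b=cv2.resize(w[160:340,222:422],None,fx=2,fy=2,interpolation=cv2.INTER_CUBIC);b=cv2.convertScaleAbs(b,alpha=1.7,beta=15)
o=np.zeros((500,800,3),np.uint8);o[:,:400]=a;o[:360,400:]=b;cv2.imwrite("pics/c4.png",o);print(u-40,v-50)
E
```

```text
t 10.0833 pos [ 0.5553 -0.1599  0.1973] F [ 0.3  1.1 -5.3] w 49.2
lin total/2.5cm [ 3.17 -0.06  0.01] rot total/90 [-0.001  0.001 -0.002]
phi 70.53 toolx [-0.0021  0.0019 -1.    ]
[ 0.55532667 -0.15986212  0.1972574 ]
[279.18175898 214.09818994]
239 164
```

View pics/c4.png

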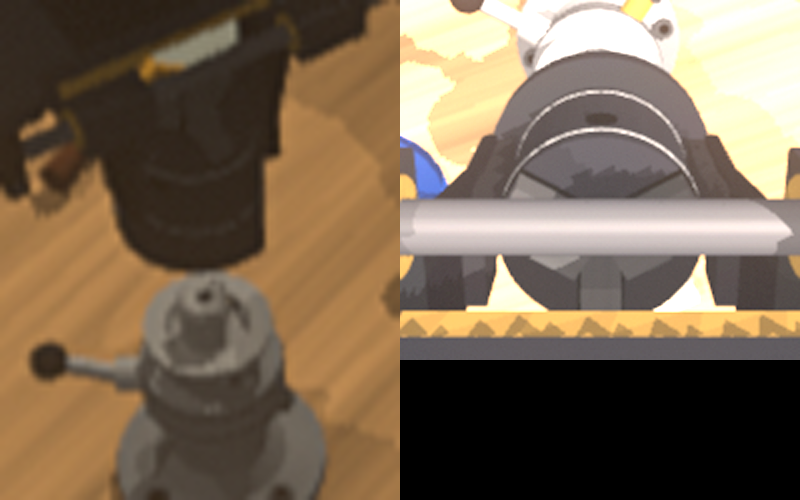

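The left view shows the chuck hanging straight above the nose with its flat on the right. In the right view its back-plate edge tops out at crop row 52 (image row 186). I'll check how well the chuck is centred in the grip.

```bash
python3 - <<'E'
from h import *
c=calibration("wrist");H=np.array(c['hand_eye'])
a=np.linspace(0,2*np.pi,721)
def ring(yc,zc,r,x):
    P=np.c_[np.full(721,x),yc+r*np.cos(a),zc+r*np.sin(a)]
    Q=(P-H[:3,3])@H[:3,:3]; return np.c_[c['cx']+c['fx']*Q[:,0]/Q[:,2],c['cy']+c['fy']*Q[:,1]/Q[:,2]]
for u in(.0165,.0186,.02):
  for yc in(-.002,0,.002):
    q=ring(yc,0,.034,u); p=ring(yc,0,.025,u-.05)
    print(u,yc,"plate toprow",q[:,1].min().round(1),"cols",q[:,0].min().round(0),q[:,0].max().round(0),"bodytop rows",p[:,1].min().round(1),"col",p[:,0].min().round(),p[:,0].max().round())
E
```

```text
0.0165 -0.002 plate toprow 185.4 cols 265.0 372.0 bodytop rows 229.7 col 265.0 370.0
0.0165 0 plate toprow 182.2 cols 265.0 372.0 bodytop rows 225.5 col 265.0 370.0
0.0165 0.002 plate toprow 178.9 cols 265.0 373.0 bodytop rows 221.4 col 265.0 371.0
0.0186 -0.002 plate toprow 184.6 cols 266.0 372.0 bodytop rows 228.0 col 266.0 370.0
0.0186 0 plate toprow 181.4 cols 266.0 372.0 bodytop rows 223.9 col 266.0 370.0
0.0186 0.002 plate toprow 178.2 cols 266.0 372.0 bodytop rows 219.8 col 266.0 370.0
0.02 -0.002 plate toprow 184.1 cols 266.0 371.0 bodytop rows 226.9 col 267.0 369.0
0.02 0 plate toprow 181.0 cols 266.0 372.0 bodytop rows 222.9 col 266.0 369.0
0.02 0.002 plate toprow 177.8 cols 266.0 372.0 bodytop rows 218.8 col 266.0 369.0
```

Emit:
{"method": "play_rows", "body": {
  "targets": [
    {"claw":1,"linear":[0.3,-0.06,0],"rotation":[0,0,0]},
    {"claw":1,"linear":[0.5,0,0],"rotation":[0,0,0]},
    {"claw":1,"linear":[0.4,0,0],"rotation":[0,0,0]},
    {"claw":1,"linear":[0.1,0,0],"rotation":[0,0,0]},
    {"claw":1,"linear":[-0.08,0,0],"rotation":[0,0,0]}
  ]
}}

```text
time: 10.6
position: [0.5572, -0.1603, 0.1637]
tool_rot: [-0.954, 1.351, 0.957]
ft_force: [0.3, 0.4, -4.8]
grip_width: 0.568
```

```bash
python3 plan.py .5566 -.160 .145 70.6
```

```text
t 10.6 pos [ 0.5572 -0.1603  0.1637] F [ 0.3  0.4 -4.8] w 49.4
lin total/2.5cm [0.75 0.02 0.  ] rot total/90 [-0.001  0.001 -0.001]
phi 70.52 toolx [-0.0011  0.0014 -1.    ]
```

Well aligned. Going down gently towards the nose.

Emit:
{"method": "play_rows", "body": {
  "targets": [
    {"claw":1,"linear":[0.2,0.01,0],"rotation":[0,0,0]},
    {"claw":1,"linear":[0.2,0,0],"rotation":[0,0,0]},
    {"claw":1,"linear":[0.2,0,0],"rotation":[0,0,0]},
    {"claw":1,"linear":[0.2,0,0],"rotation":[0,0,0]}
  ]
}}

```text
time: 10.93
position: [0.5575, -0.1604, 0.1428]
tool_rot: [-0.954, 1.35, 0.955]
ft_force: [-0.8, 0.2, -5.0]
grip_width: 0.565
```

```bash
python3 plan.py .5566 -.160 .118 70.6
```

```text
t 10.9333 pos [ 0.5575 -0.1604  0.1428] F [-0.8  0.2 -5. ] w 49.1
lin total/2.5cm [0.99 0.04 0.  ] rot total/90 [-0.001  0.001 -0.   ]
phi 70.5 toolx [ 3.0e-04  1.1e-03 -1.0e+00]
```

Emit:
{"method": "play_rows", "body": {
  "targets": [
    {"claw":1,"linear":[0.12,0.02,0],"rotation":[0,0,0]},
    {"claw":1,"linear":[0.12,0,0],"rotation":[0,0,0]}
  ]
}}

```text
time: 11.1
position: [0.5565, -0.1609, 0.1373]
tool_rot: [-0.955, 1.353, 0.955]
ft_force: [-7.7, 0.1, 14.3]
grip_width: 0.564
```

Emit:
{"method": "play_rows", "body": {
  "targets": [
    {"claw":1,"linear":[0.12,0,0],"rotation":[0,0,0]},
    {"claw":1,"linear":[0.12,0,0],"rotation":[0,0,0]}
  ]
}}

```text
time: 11.27
position: [0.5552, -0.1612, 0.1324]
tool_rot: [-0.954, 1.356, 0.956]
ft_force: [-0.6, -0.0, -5.5]
grip_width: 0.563
```

```bash
python3 plan.py .5566 -.160 .118 70.6
```

```text
t 11.2667 pos [ 0.5552 -0.1612  0.1324] F [-0.6 -0.  -5.5] w 49.0
lin total/2.5cm [ 0.58 -0.04  0.07] rot total/90 [-0.002 -0.002 -0.002]
phi 70.45 toolx [-0.0044 -0.0016 -1.    ]
```

It met the chamfer, slid in about 2 mm sideways, and is now 10 mm below the nose top with no load. Continuing.

Emit:
{"method": "play_rows", "body": {
  "targets": [
    {"claw":1,"linear":[0.12,0,0],"rotation":[0,0,0]},
    {"claw":1,"linear":[0.12,0,0],"rotation":[0,0,0]}
  ]
}}

```text
time: 11.43
position: [0.5551, -0.1612, 0.1258]
tool_rot: [-0.954, 1.356, 0.955]
ft_force: [-1.8, -0.0, -5.3]
grip_width: 0.564
```

Emit:
{"method": "play_rows", "body": {
  "targets": [
    {"claw":1,"linear":[0.12,0,0],"rotation":[0,0,0]},
    {"claw":1,"linear":[0.12,0,0],"rotation":[0,0,0]}
  ]
}}

```text
time: 11.6
position: [0.5551, -0.1612, 0.121]
tool_rot: [-0.954, 1.357, 0.955]
ft_force: [-7.4, 0.5, 10.7]
grip_width: 0.564
```

```bash
python3 plan.py .5552 -.1612 .118 70.6
```

```text
t 11.6 pos [ 0.5551 -0.1612  0.121 ] F [-7.4  0.5 10.7] w 49.0
lin total/2.5cm [ 0.12 -0.    0.  ] rot total/90 [-0.002 -0.002 -0.002]
phi 70.43 toolx [-0.0045 -0.0023 -1.    ]
```

Emit:
{"method": "play_rows", "body": {
  "targets": [
    {"claw":1,"linear":[0.12,0.04,0],"rotation":[0,0,0]},
    {"claw":1,"linear":[0.15,0,0],"rotation":[0,0,0]}
  ]
}}

```text
time: 11.77
position: [0.5551, -0.1612, 0.1185]
tool_rot: [-0.956, 1.357, 0.953]
ft_force: [-14.1, 1.4, 29.7]
grip_width: 0.565
```

Emit:
{"method": "play_rows", "body": {
  "targets": [
    {"claw":1,"linear":[0.15,0,0],"rotation":[0,0,0]}
  ]
}}

```text
time: 11.85
position: [0.5552, -0.1612, 0.1185]
tool_rot: [-0.957, 1.359, 0.952]
ft_force: [-15.6, 2.8, 28.2]
grip_width: 0.563
```

```bash
python3 plan.py .5552 -.1612 .118 70.6
```

```text
t 11.85 pos [ 0.5552 -0.1612  0.1185] F [-15.6   2.8  28.2] w 48.9
lin total/2.5cm [ 0.02 -0.    0.  ] rot total/90 [-0.002 -0.005 -0.001]
phi 70.39 toolx [-0.0038 -0.0063 -1.    ]
```

Emit:
{"method": "play_rows", "body": {
  "targets": [
    {"claw":1,"linear":[0.13,0.1,0],"rotation":[0,0,0]}
  ],
  "newtons": 60
}}

```text
time: 11.93
position: [0.555, -0.1611, 0.1189]
tool_rot: [-0.96, 1.357, 0.948]
ft_force: [0.1, -2.4, 10.6]
grip_width: 0.557
```

Emit:
{"method": "play_rows", "body": {
  "targets": [
    {"claw":1,"linear":[0.13,0.1,0],"rotation":[0,0,0]},
    {"claw":1,"linear":[0.13,0.1,0],"rotation":[0,0,0]}
  ]
}}

```text
time: 12.1
position: [0.5551, -0.1611, 0.1191]
tool_rot: [-0.968, 1.351, 0.938]
ft_force: [-3.6, -1.3, 10.8]
grip_width: 0.565
```

```bash
python3 plan.py .5552 -.1612 .1185 70.6;  python3 - <<'E'
from h import *
t=get_image("scene"); a=cv2.resize(t[175:285,225:335],None,fx=5.4,fy=5.4,interpolation=cv2.INTER_CUBIC);a=cv2.convertScaleAbs(a,alpha=1.6)
cv2.imwrite("pics/c5.png",a)
C=cam("scene")
for z in(.1,.106,.109): print(z,((proj(C,[.5552,-.1612,z])[0]-[225,175])*5.4).round())
E
```

```text
t 12.1 pos [ 0.5551 -0.1611  0.1191] F [-3.6 -1.3 10.8] w 49.1
lin total/2.5cm [ 0.02 -0.   -0.  ] rot total/90 [-0.003 -0.006  0.01 ]
phi 70.34 toolx [ 0.0114 -0.0142 -0.9998]
0.1 [296. 293.]
0.106 [295. 283.]
0.109 [294. 278.]
```

View pics/c5.png

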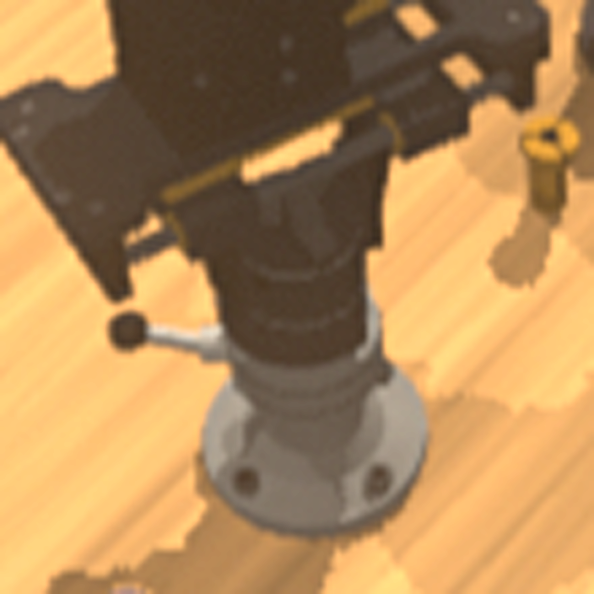

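The view shows the chuck seated on the post with its plate on the shoulder and the lever clear. The press is only just balanced and a small tilt has crept in, so I'll press harder and level.

Emit:
{"method": "play_rows", "body": {
  "targets": [
    {"claw":1,"linear":[0.2,0.08,0],"rotation":[0,-0.006,0.01]}
  ]
}}

```text
time: 12.23
position: [0.5552, -0.1613, 0.1184]
tool_rot: [-0.958, 1.351, 0.948]
ft_force: [-12.8, 1.3, 29.8]
grip_width: 0.562
```

Emit:
{"method": "play_rows", "body": {
  "targets": [
    {"claw":1,"linear":[0.22,0.08,0],"rotation":[0,-0.005,0.008]}
  ]
}}

```text
time: 12.32
position: [0.5551, -0.1613, 0.1184]
tool_rot: [-0.949, 1.351, 0.957]
ft_force: [-13.5, 2.4, 32.9]
grip_width: 0.558
```

```bash
python3 plan.py .5552 -.1612 .1185 70.6
```

```text
t 12.3167 pos [ 0.5551 -0.1613  0.1184] F [-13.5   2.4  32.9] w 48.6
lin total/2.5cm [-0. -0.  0.] rot total/90 [-0.003  0.002 -0.002]
phi 70.36 toolx [-0.0016  0.0042 -1.    ]
```

Emit:
{"method": "play_rows", "body": {
  "targets": [
    {"claw":1,"linear":[0.17,0.16,0],"rotation":[0,0,0]}
  ]
}}

```text
time: 12.4
position: [0.5549, -0.1612, 0.1188]
tool_rot: [-0.954, 1.347, 0.95]
ft_force: [1.1, -2.6, 10.4]
grip_width: 0.559
```

```bash
python3 plan.py .5552 -.1612 .1185 70.6
```

```text
t 12.4 pos [ 0.5549 -0.1612  0.1188] F [ 1.1 -2.6 10.4] w 48.7
lin total/2.5cm [ 0.01 -0.01  0.  ] rot total/90 [-0.003  0.002  0.003]
phi 70.33 toolx [ 0.0056  0.0011 -1.    ]
```

Emit:
{"method": "play_rows", "body": {
  "targets": [
    {"claw":1,"linear":[0.26,0.13,0],"rotation":[0,0.002,0.002]}
  ]
}}

```text
time: 12.48
position: [0.5552, -0.1613, 0.1184]
tool_rot: [-0.959, 1.348, 0.944]
ft_force: [-12.9, 1.2, 36.2]
grip_width: 0.563
```

```bash
python3 plan.py .5552 -.1612 .1185 70.6; python3 - <<'E'
from h import *
for i in range(8):
    get_image("top"); s=get_state(); print(s['time'],s['position'].round(4),s['ft_force'].round(1))
E
```

```text
t 12.4833 pos [ 0.5552 -0.1613  0.1184] F [-12.9   1.2  36.2] w 49.0
lin total/2.5cm [-0.01  0.    0.  ] rot total/90 [-0.003 -0.001  0.006]
phi 70.3 toolx [ 0.0085 -0.005  -1.    ]
12.5333 [ 0.5551 -0.1613  0.1184] [-7.8 -0.3 24.1]
12.5833 [ 0.5551 -0.1613  0.1184] [-8.2  0.  25.5]
12.6333 [ 0.5551 -0.1612  0.1184] [-8.7  0.3 25.3]
12.6833 [ 0.5551 -0.1612  0.1184] [-8.7  1.1 25.8]
12.7333 [ 0.5551 -0.1613  0.1184] [-9.3  0.6 24.4]
12.7833 [ 0.5551 -0.1612  0.1184] [-8.7  0.6 25.7]
12.8333 [ 0.5551 -0.1613  0.1184] [-7.9  0.9 24.7]
12.8833 [ 0.5551 -0.1612  0.1184] [-7.4  0.1 24.6]
```

The press is steady at about 25 N and the height isn't moving. I'll check the bystanders against the first picture, then hand in.

```bash
python3 - <<'E'
from h import *
t=get_image("top"); a=cv2.imread("pics/top0.png")
for n,(u,v,r) in dict(collet=(310,211,9),blank=(394,144,24),rest=(263,140,28),magn_lens=(294,291,16),magn_handle=(332,285,14)).items():
    f=lambda i:i[v-r:v+r,u-r:u+r].astype(np.float32).mean(2)
    print(n,cv2.phaseCorrelate(f(a),f(t)), np.abs(f(a)-f(t)).mean().round(1))
s=get_state(); print(s['time'],s['position'],s['ft_force'],s['grip_width']); close_job()
E
```

```text
collet ((0.3817790919123123, -0.5135871730778181), 0.6912919783297881) 5.8
blank ((0.015265548947496654, -0.11956554679924736), 0.47392150821785134) 17.6
rest ((-0.0014466656916951592, 0.06695195657685105), 0.9790682029724121) 7.0
magn_lens ((-0.08639442770329353, 0.1159719604625824), 0.8892092626774684) 9.6
magn_handle ((-0.003432961851405736, -0.15721586059025583), 0.9431577104992337) 11.7
12.9333 [ 0.55513274 -0.16123204  0.11841297] [-7.02168874 -0.30892479 24.79169118] 0.558836054149141
the job is handed in; nothing more can be done
```

The chuck is on the spindle nose, fully home on the shoulder, and the arm is still gripping and pressing it down. I handed the job in at 12.9 s of the 43 s allowed. I picked up the smaller black chuck, turned it about 70.5° to match the D flats, and pushed it down over the nose and spring ring.

**Seating:** the fingertip height is steady at 118.4 mm. The shoulder is at 100 mm, and the fingertips were 18.6 mm above the chuck's underside when I gripped it, so home should read 118.6 mm. More force moved it no lower, so I take it to be on the solid stop.

**Press and grip:** the final reading was a steady upward force of about 25 N on the tool for 0.4 s; about 11 N of that should be the compressed spring less the chuck's weight. The grip is set to 60 N.

**Bystanders:** comparing top views before and after, none of them moved by more than a fraction of a pixel. The blank's match was weak (0.47), and I put its brightness change down to shadow. The collet's apparent shift was about half a pixel, also likely lighting.

**Remaining doubts:**
- A sideways load of about 7–9 N remained on the nose, and I could not trim it out without easing the press.
- Two camera estimates of how centred the chuck was in the grip disagreed by about 3 mm. The chamfers took this up with about 2 mm of sideways shift during entry.

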